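# Reset the press guard with the two-button pair, then start

### The job

The guard of the bench press has tripped. On the control box with the green pair, press both green reset caps down together, one fingertip on each, keep both fully down for three seconds and let them come up; then press the white start cap of the same box fully down for about half a second and let it come up. Only press: do not lift or shift either box, do not press anything on the box with the black pair, and leave the other things where they are.

Things in the scene. Friction and masses are not known exactly. Their poses are not given: they have to be found in the camera images.
- green_box_mid (a point): Centre of the top face of the loose grey and aluminium control box with the green pair, 130 x 140 x 62 mm (own x, y, z), 1.4 to 2.1 kg, level on a 3 mm mat. Own axes at yaw 0: x away from the robot, y left, z up. Two green round caps at x = +22, y = +32 and -32 mm; one white cap at x = -36, y = 0. Steel collars under them rise 6 mm; the caps are its highest parts.
- green_box_left_top (a point): Centre of the top of the green cap at the box's +y side of the green-pair box: round, nearly flat, 36 mm across and 10 mm thick, its top 25 mm above the box's top face and 90 mm above the table when up; it moves down with the cap.
- green_box_left (a joint): Travel of the green cap at the box's +y side of the green-pair box, m: 0 = up, 0.008 = fully down. A spring brings it back: about 2 N starts it moving, 6 N holds it fully down.
- green_box_right_top (a point): Centre of the top of the green cap at the box's -y side of the green-pair box: round, nearly flat, 36 mm across and 10 mm thick, its top 25 mm above the box's top face and 90 mm above the table when up; it moves down with the cap.
- green_box_right (a joint): Travel of the green cap at the box's -y side of the green-pair box, m: 0 = up, 0.008 = fully down. A spring brings it back: about 2 N starts it moving, 6 N holds it fully down.
- green_box_start_top (a point): Centre of the top of the single white start cap of the green-pair box: round, nearly flat, 26 mm across and 10 mm thick, its top 25 mm above the box's top face and 90 mm above the table when up; it moves down with the cap.
- green_box_start (a joint): Travel of the single white start cap of the green-pair box, m: 0 = up, 0.008 = fully down. A spring brings it back: about 2 N starts it moving, 6 N holds it fully down.
- black_box_mid (a point): Centre of the top face of the loose grey and aluminium control box with the black pair, 130 x 140 x 62 mm (own x, y, z), 1.4 to 2.1 kg, level on a 3 mm mat. Own axes at yaw 0: x away from the robot, y left, z up. Two black round caps at x = +22, y = +32 and -32 mm; one white cap at x = -36, y = 0. Steel collars under them rise 6 mm; the caps are its highest parts.
- black_box_left_top (a point): Centre of the top of the black cap at the box's +y side of the black-pair box: round, nearly flat, 36 mm across and 10 mm thick, its top 25 mm above the box's top face and 90 mm above the table when up; it moves down with the cap.
- black_box_left (a joint): Travel of the black cap at the box's +y side of the black-pair box, m: 0 = up, 0.008 = fully down. A spring brings it back: about 2 N starts it moving, 6 N holds it fully down.
- black_box_right_top (a point): Centre of the top of the black cap at the box's -y side of the black-pair box: round, nearly flat, 36 mm across and 10 mm thick, its top 25 mm above the box's top face and 90 mm above the table when up; it moves down with the cap.
- black_box_right (a joint): Travel of the black cap at the box's -y side of the black-pair box, m: 0 = up, 0.008 = fully down. A spring brings it back: about 2 N starts it moving, 6 N holds it fully down.
- black_box_start_top (a point): Centre of the top of the single white start cap of the black-pair box: round, nearly flat, 26 mm across and 10 mm thick, its top 25 mm above the box's top face and 90 mm above the table when up; it moves down with the cap.
- black_box_start (a joint): Travel of the single white start cap of the black-pair box, m: 0 = up, 0.008 = fully down. A spring brings it back: about 2 N starts it moving, 6 N holds it fully down.
- rawhide_mallet_mid (a point): Bystander, to be left alone: middle of the wooden mallet lying on its side, 92 x 257 x 63 mm.
- tape_roll_mid (a point): Bystander, to be left alone: middle of the blue roll of tape lying flat, 111 mm across, 24 mm high.
- tape_measure_mid (a point): Bystander, to be left alone: middle of the yellow tape measure, 62 x 84 x 31 mm.
- beeswax_mid (a point): Bystander, to be left alone: middle of the yellow-brown block of beeswax, 37 x 53 x 20 mm.
- red_spool_mid (a point): Bystander, to be left alone: middle of the spool of red thread standing upright, 40 mm across, 60 mm high.
- wax_mid (a point): Bystander, to be left alone: middle of the round tin with a gold-coloured lid, 68 mm across, 34 mm high.
- folder_mid (a point): Bystander, to be left alone: middle of the flat cream-coloured bone folder lying on the green mat, 23 x 156 x 8 mm.

How it is judged:
By the outcome, as a careful person would: the job done as asked, in the order asked, and still so for the second after the job is handed in, with the robot touching nothing.
It also fails if it takes over 48 s, if anything falls off the work surface, if the arm or the gripper's body presses on something with over 40 N, if the wrist force passes 120 N, or if a joint passes its speed limit or range.

### The arm

A 6-joint arm with a two-finger parallel gripper is mounted at the origin on a cart in front of the work surface, level with it; the furniture and walls round the work are solid. World frame = base frame: x ahead of the robot, y to its left, z up, the work surface at z = 0. Lengths are in m, angles in rad, forces in N, time in s.
With the tool pointing down it reaches from about 0.275 to 0.875 m from the base axis. Payload 12.5 kg.
Tool frame: the origin (TCP) lies between the finger pads; the fingertips stand 17 mm ahead of it and the grasp point (between the pads) lies 2 mm behind it; z points along the fingers, y is the direction in which the jaws open and shut (so a half turn about z gives the same grasp; the last joint's range is limited). The gripper opens to 85 mm and grips with 20 to 120 N. Pads are 22 mm wide; open, the fingers measure 114 mm over their backs; the gripper's body (76 mm by 85 mm) begins 54 mm behind the grasp point. The pads swing forward as they close: fully open they stand 13 mm farther back than shut.
Start: joints at [-1.241, 0.351, 1.652, -0, 1.139, -0.085], TCP at [0.222, -0.503, 0.248] pointing down, gripper open.
Joint ranges: [-2.75, 2.75], [-0.79, 2.1], [0.01, 2.65], [-1.57, 4.71], [0.07, 3.14], [-2.87, 2.87]. Speed limits (rad/s): [2.22, 2.22, 2.79, 3.14, 3.14, 3.14].

### API

Orientations are given as a unit quaternion [w, x, y, z].
In Python, from bench import ctrl gives the robot as it stands.
- The arm moves only by the tool send_rows, never from a script. Its argument "deltas" is a list of rows, each an object of numbers: "claw": the closure, from 0 (fully open) to 1 (shut); "tx", "ty", "tz": the shift along the tool's x, y, z in m; "wx", "wy", "wz": the turn, a rotation vector about the tool's x, y, z in degrees. In form: [{"claw": .., "tx": .., "ty": .., "tz": .., "wx": .., "wy": .., "wz": ..}, ...]. A call has 1 to 5 rows; each row shifts and turns the commanded pose from where the row before left it, along the tool's axes as they then stand; what a row does not reach is not made up. A row lasts 1/10 s, in which the tool goes at most 50 mm and 8.59 degrees, less where a joint would pass 70% of its speed; a pose out of reach is approached as far as the arm can. A call is refused whole if a number of a shift passes 0.05 or a number of a turn 8.59, either way. A call with a gripper value outside its range is refused whole. The fingers move at their own pace and stop on an object; the grip force is fixed at half the most. Time passes only in rows, so rows that do not move let the fingers close. It gives the time, the measured TCP pose, the force and the opening at its end, in the units of the state.
- ctrl.sense(): the state, without advancing time (a new reading comes with each control period).
- ctrl.snapshot(name): name is "scene" or "top" or "wrist"; returns a dict with "frame" (400x640x3 uint8, red, green, blue), "range_z" (400x640 float32, m along the optical axis (not along the pixel's ray), 0 where there is no reading), "fx", "fy", "cx", "cy" (pixels), "dist_coeffs" ([k1, k2, p1, p2, k3] as OpenCV has them; the pictures are not rectified), "rvec" (rotation vector, rad) and "tvec" (3), from world to camera coordinates, as OpenCV has them. Camera axes: x right, y down, z forward; pixel columns grow to the right and rows downward; lengths in m; the calibration is good to about 2 mm. A picture is of the moment at which its call begins.
- ctrl.close_job(): hands the job in, once; it reports no verdict.
The state is a dict: "clock": time; "joint_pos": joint angles; "dq": joint speeds; "tau": joint torques, N m; "eef_pos": TCP position; "eef_rot": TCP orientation; "ft_force": force on the tool from outside, world axes, zero at the start; "ft_torque": the same for the moment, N m; "opening": finger opening in m.
Only numpy, scipy, OpenCV 4.12 (cv2) and the standard library are available. Lean on these libraries where they do the work, as an engineer would, in place of code of your own. Each camera call takes 0.05 s, during which the arm holds its last target.

## Working session

There is one attempt and no reset: what is moved stays moved. The work goes in short steps, Python scripts to look and compute and a tool call to move; the robot and the scene stay as the last step left them, time stands still between calls to the robot, and variables do not carry over. Pictures are saved under pics/ and viewed, and the job is handed in when it is done.

Besides the shell and the picture viewer there is one more tool, called after "Request:" as a command line: name --argument value ..., lists and objects as JSON in quotes. send_rows: Moves the arm, as the interface text tells. Its arguments: {"type":"object","properties":{"deltas":{"type":"array"}},"required":["deltas"]}

```bash
mkdir -p pics; ls; python3 - <<'E'
from bench import ctrl
import cv2,numpy as np,pickle
print(ctrl.sense())
for n in ["scene","top"]:
    s=ctrl.snapshot(n); pickle.dump(s,open(n+'.pkl','wb'))
    cv2.imwrite(f'pics/{n}0.png',cv2.cvtColor(s['frame'],cv2.COLOR_RGB2BGR))
    print({k:s[k] for k in s if k not in('frame','range_z')})
E
```

```text
pics
{'clock': 0.0, 'joint_pos': array([-1.24062090e+00,  3.51262262e-01,  1.65244038e+00, -2.06125296e-05,
        1.13908270e+00, -8.46194325e-02]), 'dq': array([-1.01858142e-03,  3.78360578e-04,  4.71482602e-04,  1.50836399e-05,
       -7.08170859e-04, -4.70297611e-04]), 'tau': array([ 1.89238817e-03, -5.06109309e+01, -2.91407901e+01,  3.58238947e-05,
        4.46438367e-03,  2.17572597e-05]), 'eef_pos': array([ 0.2215581 , -0.50305635,  0.24773796]), 'eef_rot': array([-5.90707776e-04,  9.78569070e-01,  2.05917992e-01, -8.23216299e-05]), 'ft_force': array([-0.09642087,  0.96343473,  0.46978019]), 'ft_torque': array([-0.01412897, -0.05400381,  0.02013025]), 'opening': 0.08538285370924445}
{'fx': 481.185805533001, 'fy': 481.185805533001, 'cx': 320.15569213924476, 'cy': 199.53476086070268, 'dist_coeffs': array([-0.07958738,  0.        ,  0.        ,  0.        ,  0.        ]), 'rvec': array([ 1.78529215, -0.93729347,  0.63713268]), 'tvec': array([-0.35761934,  0.25964898,  0.71219559])}
{'fx': 519.2094819437183, 'fy': 519.2094819437183, 'cx': 318.01262874180105, 'cy': 196.3743511779587, 'dist_coeffs': array([-0.06501272,  0.        ,  0.        ,  0.        ,  0.        ]), 'rvec': array([ 2.11202642, -2.15792896,  0.16512621]), 'tvec': array([-0.03826709,  0.57610077,  1.42449429])}
```

View pics/scene0.png

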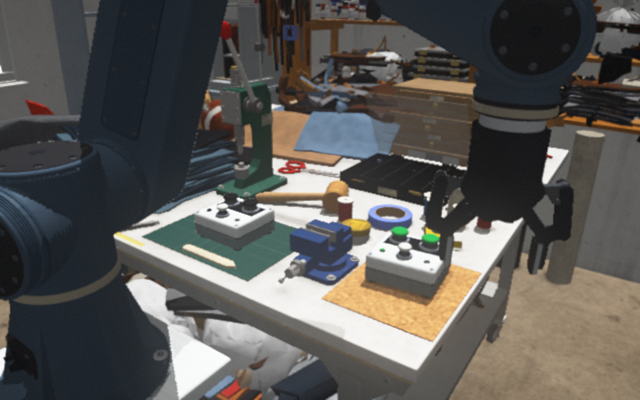

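View pics/top0.png

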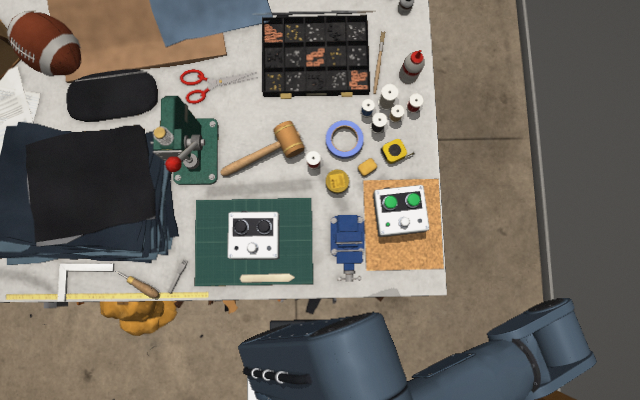

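The scene view shows the green-pair box on the cork mat at right. In the top view its green caps are near (390,202) and (414,200), and the white start cap is near (405,222). The black-pair box sits on the green mat.

```bash
cat > h.py <<'E'
import cv2,numpy as np
def ray(s,uv,z):
    K=np.array([[s['fx'],0,s['cx']],[0,s['fy'],s['cy']],[0,0,1]])
    n=cv2.undistortPoints(np.array(uv,float).reshape(-1,1,2),K,s['dist_coeffs']).reshape(-1,2)
    R=cv2.Rodrigues(s['rvec'])[0]; C=-R.T@s['tvec']
    d=np.c_[n,np.ones(len(n))]@R
    return C+d*((z-C[2])/d[:,2])[:,None]
def blobs(m,amin):
    n,l,st,c=cv2.connectedComponentsWithStats(m.astype(np.uint8))
    return [(c[i],st[i]) for i in range(1,n) if st[i,4]>=amin]
E
python3 - <<'E'
import pickle
from h import *
for n in ['top','scene']:
    s=pickle.load(open(n+'.pkl','rb')); h=cv2.cvtColor(s['frame'],cv2.COLOR_RGB2HSV)
    m=(h[...,0]>45)&(h[...,0]<75)&(h[...,1]>130)&(h[...,2]>90)
    for c,st in blobs(m,25): print(n,c,st,ray(s,[c],.09)[0])
s=pickle.load(open('top.pkl','rb'))
cv2.imwrite('pics/crop.png',cv2.resize(cv2.cvtColor(s['frame'][170:280,320:460],cv2.COLOR_RGB2BGR),None,fx=5,fy=5,interpolation=cv2.INTER_CUBIC))
for uv in [(405,222)]: print(ray(s,[uv],.09))
E
```

```text
top [413.4   199.112] [407 193  13  13 125] [ 0.55463331 -0.31260741  0.09      ]
top [390.40833333 201.65833333] [385 196  12  12 120] [ 0.5489738  -0.24905118  0.09      ]
scene [399.49074074 230.48148148] [392 227  16   8 108] [ 0.54662525 -0.25215741  0.09      ]
scene [430.42727273 237.7       ] [423 234  17   9 110] [ 0.55208215 -0.31625396  0.09      ]
[[ 0.49202598 -0.28651107  0.09      ]]
```

View pics/crop.png

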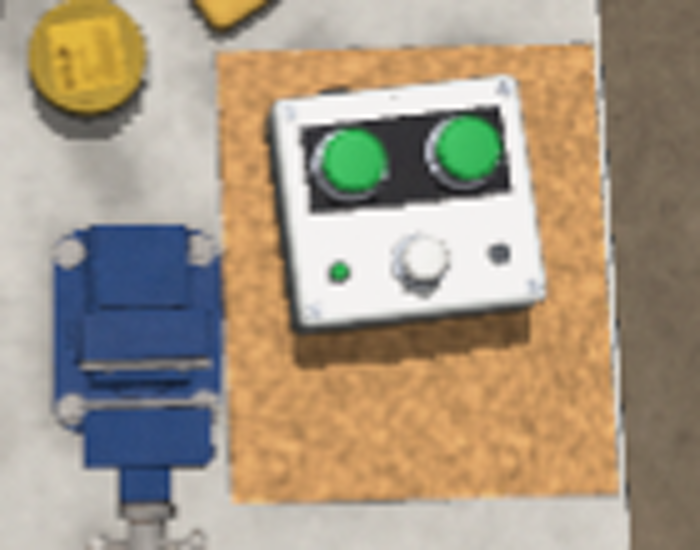

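Request:
send_rows --deltas '[{"wz": 6.3,"claw": 0.4},{"wz": 6.3,"claw": 0.4},{"wz": 6.2,"claw": 0.4},{"claw": 0.4},{"claw": 0.4}]'

```text
invalid input
```

```bash
cat >> h.py <<'E'
from scipy.spatial.transform import Rotation as Ro
def pose(st): 
    q=st['eef_rot']; return np.array(st['eef_pos']),Ro.from_quat([q[1],q[2],q[3],q[0]]).as_matrix()
E
python3 - <<'E'
from bench import ctrl
from h import *
s=ctrl.sense(); p,R=pose(s); print(s['clock'],p,R,s['opening'],s['ft_force'])
print('tool delta',R.T@(np.array([.5507,-.2825,.2])-p))
E
```

```text
0.1 [ 0.22157224 -0.5030962   0.24783311] [[ 9.15188818e-01  4.03025192e-01 -3.49560205e-04]
 [ 4.03025339e-01 -9.15188333e-01  9.43698838e-04]
 [ 6.04209840e-05 -1.00454424e-03 -9.99999494e-01]] 0.08527547090357801 [-0.43809324  0.48112471 -0.11332946]
tool delta [ 0.39011701 -0.06919224  0.04792621]
```

All keys are probably required.

Request:
send_rows --deltas '[{"claw": 0.4,"tx": 0,"ty": 0,"tz": 0,"wx": 0,"wy": 0,"wz": 6.3},{"claw": 0.4,"tx": 0,"ty": 0,"tz": 0,"wx": 0,"wy": 0,"wz": 6.3},{"claw": 0.4,"tx": 0,"ty": 0,"tz": 0,"wx": 0,"wy": 0,"wz": 6.2},{"claw": 0.4,"tx": 0,"ty": 0,"tz": 0,"wx": 0,"wy": 0,"wz": 0},{"claw": 0.4,"tx": 0,"ty": 0,"tz": 0,"wx": 0,"wy": 0,"wz": 0}]'

```text
clock: 0.6
eef_pos: [0.2216, -0.5033, 0.2481]
eef_rot: [-0.0, 0.999, 0.045, -0.0]
ft_force: [0.3, -0.6, 0.2]
opening: 0.0512
```

```bash
cat > st.py <<'E'
from bench import ctrl
from h import *
import sys
s=ctrl.sense(); p,R=pose(s); print(s['clock'],p,'head',np.degrees(np.arctan2(R[1,0],R[0,0])),'open',s['opening'],s['ft_force'],R[2])
t=[float(a) for a in sys.argv[1:]]
if t: print('tool delta',R.T@(np.array(t)-p))
E
python3 st.py .5507 -.2825 .2
```

```text
0.6 [ 0.22164511 -0.50325066  0.24809499] head 5.147405147977173 open 0.05117404198219846 [ 0.30965361 -0.58703644  0.23843584] [-7.53495916e-05 -4.01782531e-04 -9.99999916e-01]
tool delta [ 0.34753688 -0.19031881  0.04814527]
```

Request:
send_rows --deltas '[{"claw": 0.4,"tx": 0.035,"ty": -0.019,"tz": 0,"wx": 0,"wy": 0,"wz": 0},{"claw": 0.4,"tx": 0.035,"ty": -0.019,"tz": 0,"wx": 0,"wy": 0,"wz": 0},{"claw": 0.4,"tx": 0.035,"ty": -0.019,"tz": 0,"wx": 0,"wy": 0,"wz": 0},{"claw": 0.4,"tx": 0.035,"ty": -0.019,"tz": 0,"wx": 0,"wy": 0,"wz": 0},{"claw": 0.4,"tx": 0.035,"ty": -0.019,"tz": 0,"wx": 0,"wy": 0,"wz": 0}]'

```text
clock: 1.1
eef_pos: [0.389, -0.3925, 0.2483]
eef_rot: [0.0, 0.999, 0.045, 0.0]
ft_force: [0.4, -1.0, 0.2]
opening: 0.0514
```

Request:
send_rows --deltas '[{"claw": 0.4,"tx": 0.035,"ty": -0.019,"tz": 0,"wx": 0,"wy": 0,"wz": 0},{"claw": 0.4,"tx": 0.035,"ty": -0.019,"tz": 0,"wx": 0,"wy": 0,"wz": 0},{"claw": 0.4,"tx": 0.035,"ty": -0.019,"tz": 0,"wx": 0,"wy": 0,"wz": 0},{"claw": 0.4,"tx": 0.035,"ty": -0.019,"tz": 0,"wx": 0,"wy": 0,"wz": 0},{"claw": 0.4,"tx": 0,"ty": 0,"tz": 0,"wx": 0,"wy": 0,"wz": 0}]'

```text
clock: 1.6
eef_pos: [0.5236, -0.3031, 0.2479]
eef_rot: [-0.0, 0.999, 0.047, 0.0]
ft_force: [0.6, 0.6, -0.1]
opening: 0.0512
```

```bash
python3 st.py .5507 -.2825 .2; python3 - <<'E'
from bench import ctrl
import cv2,pickle
from h import *
s=ctrl.snapshot('wrist'); pickle.dump(s,open('wrist.pkl','wb'))
cv2.imwrite('pics/wrist1.png',cv2.cvtColor(s['frame'],cv2.COLOR_RGB2BGR))
h=cv2.cvtColor(s['frame'],cv2.COLOR_RGB2HSV)
m=(h[...,0]>45)&(h[...,0]<75)&(h[...,1]>130)&(h[...,2]>90)
for c,st in blobs(m,200): print(c,st,ray(s,[c],.09)[0])
E
```

```text
1.6 [ 0.52355507 -0.30306977  0.24794154] head 5.336511728587814 open 0.05116931892197143 [ 0.56338385  0.60475716 -0.11393876] [ 6.40215069e-04 -5.04644572e-04 -9.99999668e-01]
tool delta [ 0.02890967 -0.01793179  0.04796911]
[257.2225256  150.31535836] [ 236  129   44   43 1465] [ 0.55029008 -0.24953514  0.09      ]
[335.98749131 150.48366921] [ 315  129   43   43 1439] [ 0.5559321 -0.3123413  0.09     ]
```

View pics/wrist1.png

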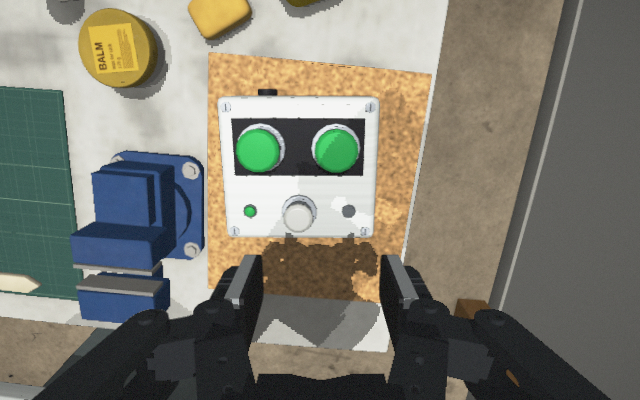

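The wrist view shows the green caps at (257,150) and (336,150), agreeing with the other views to about 2 mm, and the white cap at (299,215). The fingers stay centred between the caps.

Request:
send_rows --deltas '[{"claw": 0.4,"tx": 0.015,"ty": -0.01,"tz": 0,"wx": 0,"wy": 0,"wz": 0},{"claw": 0.4,"tx": 0.015,"ty": -0.009,"tz": 0,"wx": 0,"wy": 0,"wz": 0},{"claw": 0.4,"tx": 0,"ty": 0,"tz": 0.04,"wx": 0,"wy": 0,"wz": 0},{"claw": 0.4,"tx": 0,"ty": 0,"tz": 0.04,"wx": 0,"wy": 0,"wz": 0},{"claw": 0.4,"tx": 0,"ty": 0,"tz": 0.03,"wx": 0,"wy": 0,"wz": 0}]'

```text
clock: 2.15
eef_pos: [0.5488, -0.2835, 0.1361]
eef_rot: [-0.0, 0.999, 0.044, -0.001]
ft_force: [-0.4, -0.9, -0.7]
opening: 0.0514
```

Request:
send_rows --deltas '[{"claw": 0.4,"tx": 0,"ty": 0,"tz": 0,"wx": 0,"wy": 0,"wz": 0},{"claw": 0.4,"tx": 0,"ty": 0,"tz": 0,"wx": 0,"wy": 0,"wz": 0}]'

```text
clock: 2.35
eef_pos: [0.5495, -0.2843, 0.1391]
eef_rot: [0.0, 0.999, 0.043, 0.0]
ft_force: [-0.3, -0.1, 0.2]
opening: 0.0516
```

```bash
python3 st.py .552 -.2815 .107; python3 - <<'E'
from bench import ctrl
import cv2
for n in ['wrist','scene']:
    s=ctrl.snapshot(n); f=s['frame']
    if n=='scene': f=cv2.resize(f[140:320,320:600],None,fx=2.8,fy=2.8,interpolation=cv2.INTER_CUBIC)
    cv2.imwrite(f'pics/{n}2.png',cv2.cvtColor(f,cv2.COLOR_RGB2BGR))
E
```

```text
2.35 [ 0.54945397 -0.28429205  0.13909329] head 4.9762333994315044 open 0.051607172769465505 [-0.32975019 -0.13816973  0.21469544] [ 2.52448405e-04  1.31731437e-04 -9.99999959e-01]
tool delta [ 0.00277052 -0.0025649   0.03209365]
```

View pics/wrist2.png

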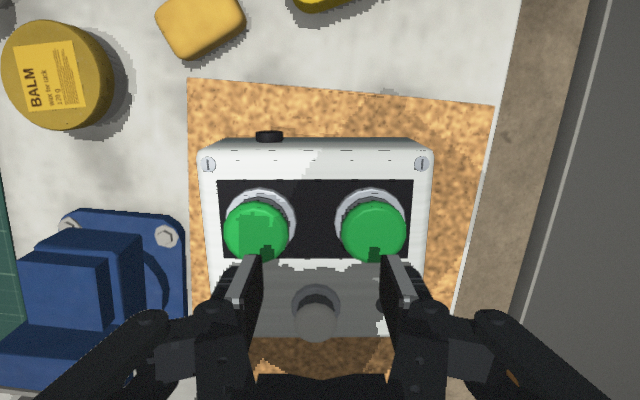

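View pics/scene2.png

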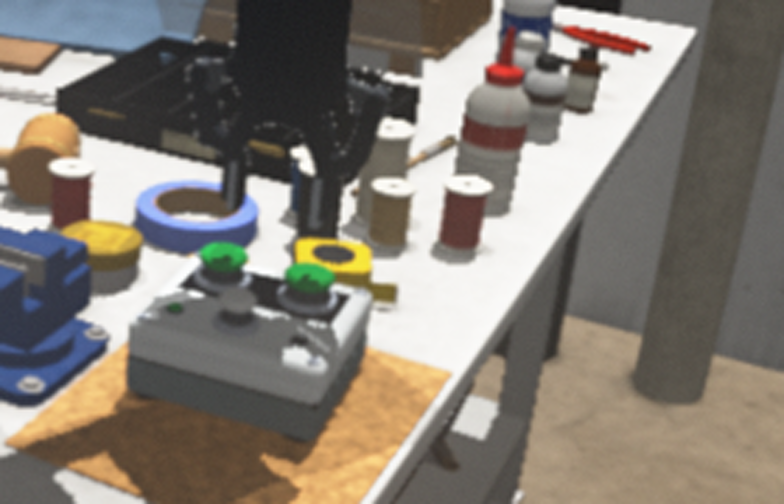

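The wrist view shows the left fingertip near (249,265) and the right near (393,265). The caps are at (256,230) and (374,230), so about 3 mm is left to shift in x and in y. The scene view shows the tips still clear above the caps.

Request:
send_rows --deltas '[{"claw": 0.4,"tx": 0.003,"ty": -0.0025,"tz": 0,"wx": 0,"wy": 0,"wz": 0},{"claw": 0.4,"tx": 0,"ty": 0,"tz": 0.014,"wx": 0,"wy": 0,"wz": 0},{"claw": 0.4,"tx": 0,"ty": 0,"tz": 0.014,"wx": 0,"wy": 0,"wz": 0},{"claw": 0.4,"tx": 0,"ty": 0,"tz": 0,"wx": 0,"wy": 0,"wz": 0}]'

```text
clock: 2.85
eef_pos: [0.5505, -0.2807, 0.1076]
eef_rot: [-0.001, 0.999, 0.043, -0.002]
ft_force: [-0.3, -0.2, -0.2]
opening: 0.0511
```

```bash
python3 st.py .552 -.2815 .107; python3 - <<'E'
from bench import ctrl
import cv2
for n in ['wrist','scene']:
    s=ctrl.snapshot(n); f=s['frame']
    if n=='scene': f=cv2.resize(f[140:320,320:600],None,fx=2.8,fy=2.8,interpolation=cv2.INTER_CUBIC)
    cv2.imwrite(f'pics/{n}3.png',cv2.cvtColor(f,cv2.COLOR_RGB2BGR))
E
```

```text
2.85 [ 0.55051825 -0.28071075  0.10764713] head 4.967344388617785 open 0.05110892361684276 [-0.31141564 -0.15905115 -0.17598585] [-0.00329496 -0.00243369 -0.99999161]
tool delta [0.00140997 0.00091615 0.00064026]
```

View pics/wrist3.png

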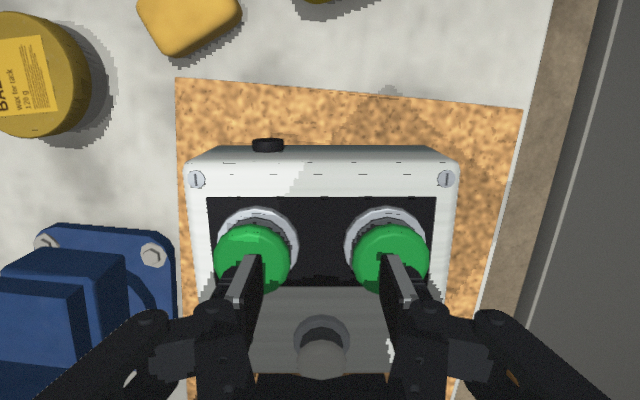

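View pics/scene3.png

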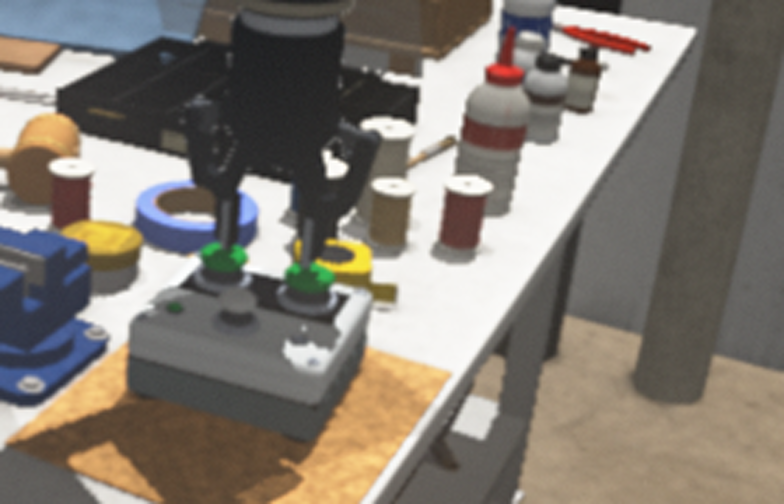

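Both tips are over their caps: in the wrist view the caps are at about (253,258) and (389,258), with the tips just above. I'll go down in small steps, watching the force.

Request:
send_rows --deltas '[{"claw": 0.4,"tx": 0.001,"ty": 0,"tz": 0.002,"wx": 0,"wy": 0,"wz": 0},{"claw": 0.4,"tx": 0,"ty": 0,"tz": 0.002,"wx": 0,"wy": 0,"wz": 0}]'

```text
clock: 3.15
eef_pos: [0.553, -0.2815, 0.1065]
eef_rot: [0.0, 0.999, 0.043, 0.0]
ft_force: [0.2, -0.1, 0.3]
opening: 0.0513
```

Request:
send_rows --deltas '[{"claw": 0.4,"tx": 0,"ty": 0,"tz": 0.002,"wx": 0,"wy": 0,"wz": 0},{"claw": 0.4,"tx": 0,"ty": 0,"tz": 0,"wx": 0,"wy": 0,"wz": 0}]'

```text
clock: 3.35
eef_pos: [0.5526, -0.2813, 0.1041]
eef_rot: [-0.0, 0.999, 0.043, -0.0]
ft_force: [-0.6, 0.1, -0.2]
opening: 0.0512
```

Request:
send_rows --deltas '[{"claw": 0.4,"tx": 0,"ty": 0,"tz": 0.002,"wx": 0,"wy": 0,"wz": 0},{"claw": 0.4,"tx": 0,"ty": 0,"tz": 0,"wx": 0,"wy": 0,"wz": 0}]'

```text
clock: 3.55
eef_pos: [0.5528, -0.2814, 0.1025]
eef_rot: [0.0, 0.999, 0.043, 0.0]
ft_force: [-1.0, 0.7, 4.8]
opening: 0.0511
```

Request:
send_rows --deltas '[{"claw": 0.4,"tx": 0,"ty": 0,"tz": 0.003,"wx": 0,"wy": 0,"wz": 0},{"claw": 0.4,"tx": 0,"ty": 0,"tz": 0.003,"wx": 0,"wy": 0,"wz": 0},{"claw": 0.4,"tx": 0,"ty": 0,"tz": 0,"wx": 0,"wy": 0,"wz": 0}]'

```text
clock: 3.85
eef_pos: [0.5529, -0.2815, 0.0969]
eef_rot: [0.0, 0.999, 0.043, 0.0]
ft_force: [-3.2, 1.8, 10.1]
opening: 0.0512
```

Request:
send_rows --deltas '[{"claw": 0.4,"tx": 0,"ty": 0,"tz": 0.001,"wx": 0,"wy": 0,"wz": 0},{"claw": 0.4,"tx": 0,"ty": 0,"tz": 0,"wx": 0,"wy": 0,"wz": 0}]'

```text
clock: 4.05
eef_pos: [0.5529, -0.2815, 0.0962]
eef_rot: [0.0, 0.999, 0.043, 0.0]
ft_force: [-3.3, 1.8, 10.6]
opening: 0.0512
```

Request:
send_rows --deltas '[{"claw": 0.4,"tx": 0,"ty": 0,"tz": 0.001,"wx": 0,"wy": 0,"wz": 0},{"claw": 0.4,"tx": 0,"ty": 0,"tz": 0,"wx": 0,"wy": 0,"wz": 0}]'

```text
clock: 4.25
eef_pos: [0.5529, -0.2815, 0.0954]
eef_rot: [0.0, 0.999, 0.043, 0.0]
ft_force: [-3.7, 1.9, 11.5]
opening: 0.0514
```

Request:
send_rows --deltas '[{"claw": 0.4,"tx": 0,"ty": 0,"tz": 0.001,"wx": 0,"wy": 0,"wz": 0},{"claw": 0.4,"tx": 0,"ty": 0,"tz": 0,"wx": 0,"wy": 0,"wz": 0}]'

```text
clock: 4.45
eef_pos: [0.5529, -0.2815, 0.0952]
eef_rot: [0.0, 0.999, 0.043, 0.0]
ft_force: [-6.7, 3.7, 18.5]
opening: 0.0514
```

Request:
send_rows --deltas '[{"claw": 0.4,"tx": -0.0005,"ty": -0.0003,"tz": 0.0005,"wx": 0,"wy": 0,"wz": 0},{"claw": 0.4,"tx": 0,"ty": 0,"tz": 0,"wx": 0,"wy": 0,"wz": 0}]'

```text
clock: 4.65
eef_pos: [0.5529, -0.2815, 0.0952]
eef_rot: [0.001, 0.999, 0.043, 0.001]
ft_force: [-4.7, 4.6, 20.2]
opening: 0.0514
```

```bash
python3 st.py; python3 - <<'E'
from bench import ctrl
import cv2
print(ctrl.sense()['ft_torque'])
for n in ['wrist','scene']:
    s=ctrl.snapshot(n); f=s['frame']
    if n=='scene': f=cv2.resize(f[210:300,350:460],None,fx=6,fy=6,interpolation=cv2.INTER_CUBIC)
    cv2.imwrite(f'pics/{n}4.png',cv2.cvtColor(f,cv2.COLOR_RGB2BGR))
E
```

```text
4.65 [ 0.55291776 -0.28148722  0.09517078] head 4.968928802284455 open 0.051363014927054564 [-4.71605924  4.64258687 20.19484387] [ 0.00206278  0.00150718 -0.99999674]
[ 0.62357771  0.98391153 -0.03037676]
```

View pics/wrist4.png

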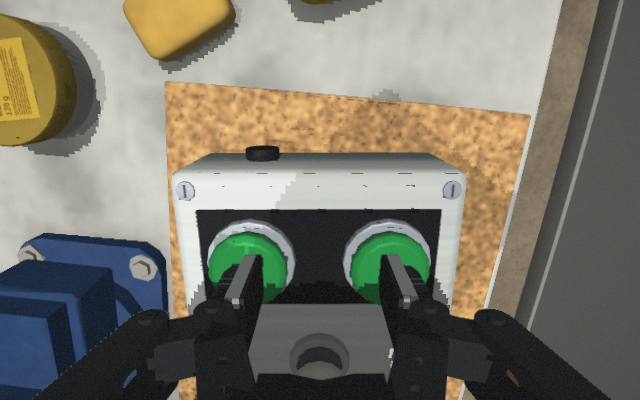

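View pics/scene4.png

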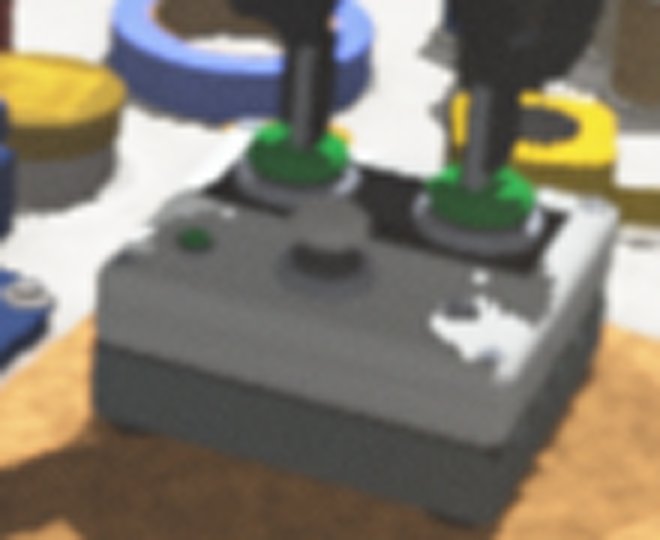

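Both caps are down level with their collars, at about 20 N total. I'll add a little preload and hold.

Request:
send_rows --deltas '[{"claw": 0.4,"tx": 0,"ty": -0.0003,"tz": 0.0005,"wx": 0,"wy": 0,"wz": 0},{"claw": 0.4,"tx": 0,"ty": 0,"tz": 0,"wx": 0,"wy": 0,"wz": 0},{"claw": 0.4,"tx": 0,"ty": 0,"tz": 0,"wx": 0,"wy": 0,"wz": 0},{"claw": 0.4,"tx": 0,"ty": 0,"tz": 0,"wx": 0,"wy": 0,"wz": 0},{"claw": 0.4,"tx": 0,"ty": 0,"tz": 0,"wx": 0,"wy": 0,"wz": 0}]'

```text
clock: 5.25
eef_pos: [0.5529, -0.2815, 0.0951]
eef_rot: [0.001, 0.999, 0.043, 0.001]
ft_force: [-7.3, 2.9, 24.6]
opening: 0.0516
```

```bash
python3 st.py; python3 -c "
from bench import ctrl
print(ctrl.sense()['ft_torque'])"
```

```text
5.25 [ 0.55291623 -0.28145495  0.0950868 ] head 4.971982147892791 open 0.05160693006020869 [-7.27863513  2.89035277 24.63403118] [ 0.00217298  0.00198898 -0.99999566]
[ 0.45639192  1.26812044 -0.02632264]
```

Request:
send_rows --deltas '[{"claw": 0.4,"tx": 0,"ty": 0,"tz": 0,"wx": 0,"wy": 0,"wz": 0},{"claw": 0.4,"tx": 0,"ty": 0,"tz": 0,"wx": 0,"wy": 0,"wz": 0},{"claw": 0.4,"tx": 0,"ty": 0,"tz": 0,"wx": 0,"wy": 0,"wz": 0},{"claw": 0.4,"tx": 0,"ty": 0,"tz": 0,"wx": 0,"wy": 0,"wz": 0},{"claw": 0.4,"tx": 0,"ty": 0,"tz": 0,"wx": 0,"wy": 0,"wz": 0}]'

```text
clock: 5.75
eef_pos: [0.5529, -0.2814, 0.0951]
eef_rot: [0.001, 0.999, 0.043, 0.001]
ft_force: [-7.2, 3.1, 25.3]
opening: 0.0514
```

Request:
send_rows --deltas '[{"claw": 0.4,"tx": 0,"ty": 0,"tz": 0,"wx": 0,"wy": 0,"wz": 0},{"claw": 0.4,"tx": 0,"ty": 0,"tz": 0,"wx": 0,"wy": 0,"wz": 0},{"claw": 0.4,"tx": 0,"ty": 0,"tz": 0,"wx": 0,"wy": 0,"wz": 0},{"claw": 0.4,"tx": 0,"ty": 0,"tz": 0,"wx": 0,"wy": 0,"wz": 0},{"claw": 0.4,"tx": 0,"ty": 0,"tz": 0,"wx": 0,"wy": 0,"wz": 0}]'

```text
clock: 6.25
eef_pos: [0.5529, -0.2815, 0.0951]
eef_rot: [0.001, 0.999, 0.043, 0.001]
ft_force: [-6.8, 2.6, 24.5]
opening: 0.0512
```

Request:
send_rows --deltas '[{"claw": 0.4,"tx": 0,"ty": 0,"tz": 0,"wx": 0,"wy": 0,"wz": 0},{"claw": 0.4,"tx": 0,"ty": 0,"tz": 0,"wx": 0,"wy": 0,"wz": 0},{"claw": 0.4,"tx": 0,"ty": 0,"tz": 0,"wx": 0,"wy": 0,"wz": 0},{"claw": 0.4,"tx": 0,"ty": 0,"tz": 0,"wx": 0,"wy": 0,"wz": 0},{"claw": 0.4,"tx": 0,"ty": 0,"tz": 0,"wx": 0,"wy": 0,"wz": 0}]'

```text
clock: 6.75
eef_pos: [0.5529, -0.2815, 0.0951]
eef_rot: [0.001, 0.999, 0.043, 0.001]
ft_force: [-7.2, 2.8, 25.1]
opening: 0.051
```

Request:
send_rows --deltas '[{"claw": 0.4,"tx": 0,"ty": 0,"tz": 0,"wx": 0,"wy": 0,"wz": 0},{"claw": 0.4,"tx": 0,"ty": 0,"tz": 0,"wx": 0,"wy": 0,"wz": 0},{"claw": 0.4,"tx": 0,"ty": 0,"tz": 0,"wx": 0,"wy": 0,"wz": 0},{"claw": 0.4,"tx": 0,"ty": 0,"tz": 0,"wx": 0,"wy": 0,"wz": 0},{"claw": 0.4,"tx": 0,"ty": 0,"tz": 0,"wx": 0,"wy": 0,"wz": 0}]'

```text
clock: 7.25
eef_pos: [0.5529, -0.2815, 0.0951]
eef_rot: [0.001, 0.999, 0.043, 0.001]
ft_force: [-6.8, 2.8, 25.0]
opening: 0.0512
```

Request:
send_rows --deltas '[{"claw": 0.4,"tx": 0,"ty": 0,"tz": 0,"wx": 0,"wy": 0,"wz": 0},{"claw": 0.4,"tx": 0,"ty": 0,"tz": 0,"wx": 0,"wy": 0,"wz": 0},{"claw": 0.4,"tx": 0,"ty": 0,"tz": 0,"wx": 0,"wy": 0,"wz": 0},{"claw": 0.4,"tx": 0,"ty": 0,"tz": 0,"wx": 0,"wy": 0,"wz": 0},{"claw": 0.4,"tx": 0,"ty": 0,"tz": 0,"wx": 0,"wy": 0,"wz": 0}]'

```text
clock: 7.75
eef_pos: [0.5529, -0.2815, 0.0951]
eef_rot: [0.001, 0.999, 0.043, 0.001]
ft_force: [-8.1, 3.4, 25.7]
opening: 0.0514
```

Request:
send_rows --deltas '[{"claw": 0.4,"tx": 0,"ty": 0,"tz": 0,"wx": 0,"wy": 0,"wz": 0},{"claw": 0.4,"tx": 0,"ty": 0,"tz": 0,"wx": 0,"wy": 0,"wz": 0},{"claw": 0.4,"tx": 0,"ty": 0,"tz": 0,"wx": 0,"wy": 0,"wz": 0}]'

```text
clock: 8.05
eef_pos: [0.5529, -0.2815, 0.0951]
eef_rot: [0.001, 0.999, 0.043, 0.001]
ft_force: [-7.3, 3.5, 25.5]
opening: 0.0513
```

Request:
send_rows --deltas '[{"claw": 0.4,"tx": 0,"ty": 0,"tz": -0.01,"wx": 0,"wy": 0,"wz": 0},{"claw": 0.4,"tx": 0,"ty": 0,"tz": -0.02,"wx": 0,"wy": 0,"wz": 0},{"claw": 0.4,"tx": 0,"ty": 0,"tz": -0.025,"wx": 0,"wy": 0,"wz": 0},{"claw": 1,"tx": -0.028,"ty": 0,"tz": 0,"wx": 0,"wy": 0,"wz": 0},{"claw": 1,"tx": -0.028,"ty": 0,"tz": 0,"wx": 0,"wy": 0,"wz": 0}]'

```text
clock: 8.55
eef_pos: [0.4961, -0.2856, 0.1478]
eef_rot: [0.0, 0.999, 0.044, 0.001]
ft_force: [-0.7, -0.7, -0.6]
opening: 0.023
```

Request:
send_rows --deltas '[{"claw": 1,"tx": 0,"ty": 0,"tz": 0,"wx": 0,"wy": 0,"wz": 0},{"claw": 1,"tx": 0,"ty": 0,"tz": 0,"wx": 0,"wy": 0,"wz": 0},{"claw": 1,"tx": 0,"ty": 0,"tz": 0,"wx": 0,"wy": 0,"wz": 0}]'

```text
clock: 8.85
eef_pos: [0.4971, -0.2857, 0.1474]
eef_rot: [0.0, 0.999, 0.043, 0.0]
ft_force: [0.6, -0.1, 0.2]
opening: -0.0001
```

```bash
python3 st.py .494 -.2866 .107; python3 - <<'E'
from bench import ctrl
from h import *
for n in ['wrist','scene','top']:
    s=ctrl.snapshot(n); f=s['frame']
    h=cv2.cvtColor(f,cv2.COLOR_RGB2HSV)
    m=(h[...,0]>45)&(h[...,0]<75)&(h[...,1]>130)&(h[...,2]>90)
    for c,st in blobs(m,25): print(n,c,st,ray(s,[c],.09)[0])
    if n=='scene': f=cv2.resize(f[210:300,350:460],None,fx=6,fy=6,interpolation=cv2.INTER_CUBIC)
    cv2.imwrite(f'pics/{n}5.png',cv2.cvtColor(f,cv2.COLOR_RGB2BGR))
E
```

```text
8.85 [ 0.49706773 -0.28569699  0.14737166] head 4.9781448281803895 open -9.152440982657113e-05 [ 0.55995869 -0.1406461   0.21715626] [ 5.59786269e-04  3.28108009e-04 -9.99999789e-01]
tool delta [-0.00315711  0.00062016  0.04037011]
wrist [258.60150167 133.02419355] [ 225   99   68   68 3596] [ 0.55021467 -0.24950145  0.09      ]
wrist [381.3204698  132.66526846] [ 348   99   67   68 3576] [ 0.5557818 -0.3117943  0.09     ]
wrist [247.64705882 225.27647059] [241 218  15  15 170] [ 0.49944801 -0.24525493  0.09      ]
scene [399.49074074 230.48148148] [392 227  16   8 108] [ 0.54662525 -0.25215741  0.09      ]
scene [430.34653465 237.62376238] [423 234  16   8 101] [ 0.55230319 -0.31599437  0.09      ]
top [389.20879121 201.25274725] [385 196  10  12  91] [ 0.55017143 -0.24580508  0.09      ]
```

View pics/wrist5.png

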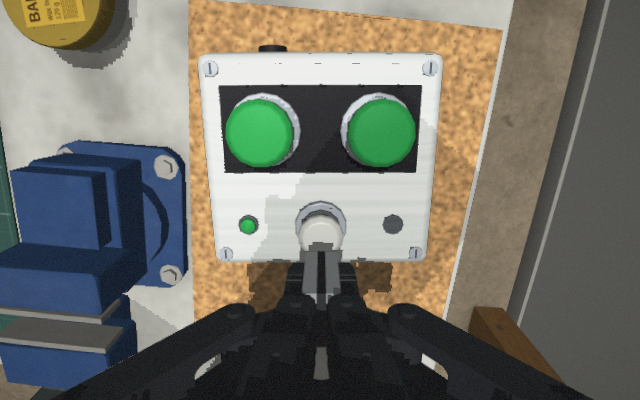

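View pics/scene5.png

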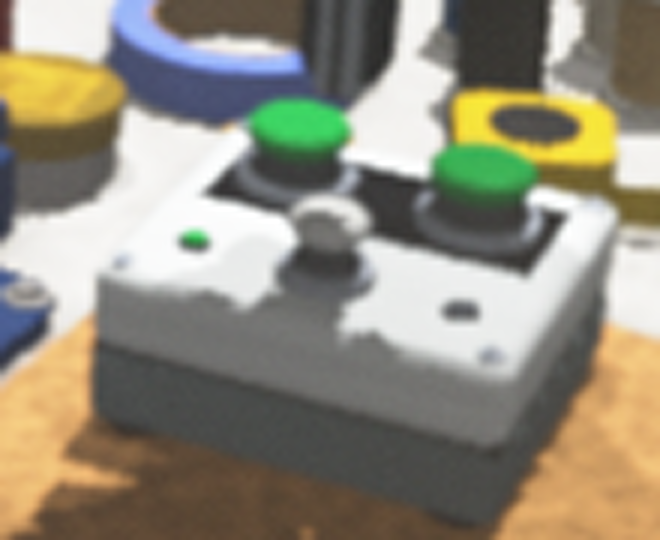

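Both green caps are back up and the box has not shifted: the scene pixels (399.5,230.5) and (430.3,237.6) match those from before the press. The shut fingertips are over the white cap at (321,235).

Request:
send_rows --deltas '[{"claw": 1,"tx": -0.0025,"ty": 0,"tz": 0,"wx": 0,"wy": 0,"wz": 0},{"claw": 1,"tx": 0,"ty": 0,"tz": 0.02,"wx": 0,"wy": 0,"wz": 0},{"claw": 1,"tx": 0,"ty": 0,"tz": 0.014,"wx": 0,"wy": 0,"wz": 0},{"claw": 1,"tx": 0,"ty": 0,"tz": 0,"wx": 0,"wy": 0,"wz": 0},{"claw": 1,"tx": 0,"ty": 0,"tz": 0,"wx": 0,"wy": 0,"wz": 0}]'

```text
clock: 9.5
eef_pos: [0.4939, -0.2858, 0.1132]
eef_rot: [-0.0, 0.999, 0.043, -0.0]
ft_force: [-0.2, -0.2, 0.7]
opening: 0.0004
```

```bash
python3 st.py .4945 -.286 .107; python3 - <<'E'
from bench import ctrl
from h import *
for n in ['wrist']:
    s=ctrl.snapshot(n); f=s['frame']
    cv2.imwrite(f'pics/{n}6.png',cv2.cvtColor(f,cv2.COLOR_RGB2BGR))
E
```

```text
9.5 [ 0.49388619 -0.28582514  0.11322358] head 4.968518213923133 open 0.00040149945611499954 [-0.16318537 -0.20029797  0.66541788] [-4.56254398e-04 -4.00774226e-04 -9.99999816e-01]
tool delta [0.0005992  0.00022985 0.00622321]
```

View pics/wrist6.png

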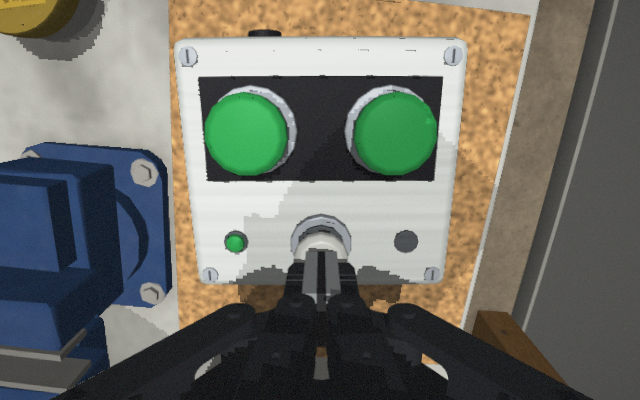

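Request:
send_rows --deltas '[{"claw": 1,"tx": 0,"ty": 0,"tz": 0.004,"wx": 0,"wy": 0,"wz": 0},{"claw": 1,"tx": 0,"ty": 0,"tz": 0.004,"wx": 0,"wy": 0,"wz": 0},{"claw": 1,"tx": 0,"ty": 0,"tz": 0.003,"wx": 0,"wy": 0,"wz": 0},{"claw": 1,"tx": 0,"ty": 0,"tz": 0.002,"wx": 0,"wy": 0,"wz": 0}]'

```text
clock: 9.95
eef_pos: [0.4942, -0.2861, 0.1005]
eef_rot: [0.0, 0.999, 0.043, 0.0]
ft_force: [0.6, -0.2, 5.1]
opening: 0.0001
```

Request:
send_rows --deltas '[{"claw": 1,"tx": 0,"ty": 0,"tz": 0.003,"wx": 0,"wy": 0,"wz": 0},{"claw": 1,"tx": 0,"ty": 0,"tz": 0,"wx": 0,"wy": 0,"wz": 0}]'

```text
clock: 10.15
eef_pos: [0.4943, -0.2861, 0.0985]
eef_rot: [0.0, 0.999, 0.043, 0.0]
ft_force: [-3.0, 1.5, 14.8]
opening: 0.0001
```

Fully down at 14.8 N. I'll hold about 0.4 s more, then lift.

Request:
send_rows --deltas '[{"claw": 1,"tx": 0,"ty": 0,"tz": 0,"wx": 0,"wy": 0,"wz": 0},{"claw": 1,"tx": 0,"ty": 0,"tz": 0,"wx": 0,"wy": 0,"wz": 0},{"claw": 1,"tx": 0,"ty": 0,"tz": 0,"wx": 0,"wy": 0,"wz": 0},{"claw": 1,"tx": 0,"ty": 0,"tz": 0,"wx": 0,"wy": 0,"wz": 0},{"claw": 1,"tx": 0,"ty": 0,"tz": -0.015,"wx": 0,"wy": 0,"wz": 0}]'

```text
clock: 10.65
eef_pos: [0.4934, -0.2856, 0.1116]
eef_rot: [-0.0, 0.999, 0.043, -0.001]
ft_force: [-0.5, -0.4, 0.1]
opening: -0.0001
```

Request:
send_rows --deltas '[{"claw": 1,"tx": 0,"ty": 0,"tz": -0.04,"wx": 0,"wy": 0,"wz": 0},{"claw": 1,"tx": 0,"ty": 0,"tz": -0.04,"wx": 0,"wy": 0,"wz": 0},{"claw": 1,"tx": 0,"ty": 0,"tz": -0.04,"wx": 0,"wy": 0,"wz": 0},{"claw": 1,"tx": 0,"ty": 0,"tz": 0,"wx": 0,"wy": 0,"wz": 0},{"claw": 1,"tx": 0,"ty": 0,"tz": 0,"wx": 0,"wy": 0,"wz": 0}]'

```text
clock: 11.15
eef_pos: [0.4938, -0.2858, 0.2329]
eef_rot: [0.0, 0.999, 0.043, 0.0]
ft_force: [0.3, 0.3, -0.5]
opening: 0.0002
```

```bash
python3 st.py; python3 - <<'E'
from bench import ctrl
from h import *
for n in ['scene','wrist']:
    s=ctrl.snapshot(n); f=s['frame']
    h=cv2.cvtColor(f,cv2.COLOR_RGB2HSV)
    m=(h[...,0]>45)&(h[...,0]<75)&(h[...,1]>130)&(h[...,2]>90)
    for c,st in blobs(m,25): print(n,c,ray(s,[c],.09)[0])
    if n=='scene': f=cv2.resize(f[210:300,350:460],None,fx=6,fy=6,interpolation=cv2.INTER_CUBIC)
    cv2.imwrite(f'pics/{n}7.png',cv2.cvtColor(f,cv2.COLOR_RGB2BGR))
E
```

```text
11.15 [ 0.49383111 -0.2858251   0.23288135] head 4.965930376844619 open 0.00016099457729315246 [ 0.31695829  0.32554207 -0.48284233] [ 8.03235549e-04  6.80669335e-04 -9.99999446e-01]
scene [399.42990654 230.5046729 ] [ 0.54645777 -0.25210312  0.09      ]
scene [430.28846154 237.58653846] [ 0.55239016 -0.31583726  0.09      ]
wrist [278.06784493 115.94526796] [ 0.54975313 -0.24929071  0.09      ]
wrist [363.96634341 115.74158585] [ 0.55533045 -0.31211656  0.09      ]
wrist [267.64210526 185.06315789] [ 0.49669674 -0.24394126  0.09      ]
```

View pics/scene7.png

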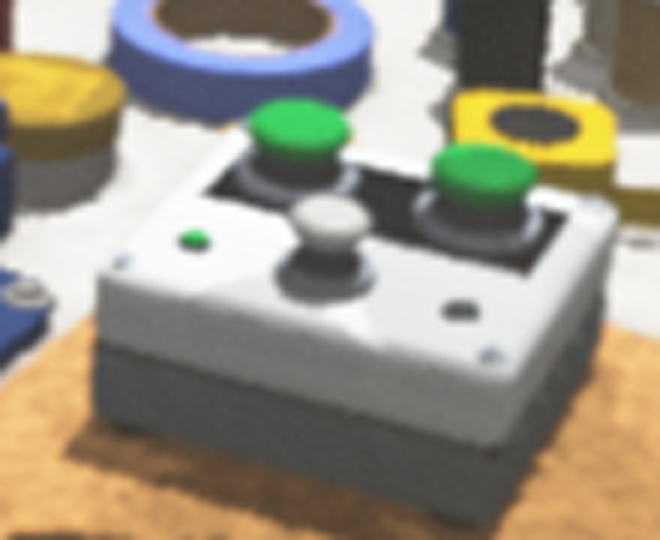

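All three caps are up (crop pixels (298,125), (483,170) and (330,215)). The box has not moved and the arm is clear, so I'll hand it in.

```bash
python3 -c "
from bench import ctrl
print(ctrl.close_job())"
```

```text
the job is handed in; nothing more can be done
None
```

I pressed both green reset caps together, one fingertip on each, then the white start cap of the same box, and handed the job in at about 11.2 s. The hand-in reports no verdict.

- **Green caps:** I held both against their stops for about 3.4 s at 20–25 N in total, and they came back up. I judged full travel from the tool coming to a stop, the force rising past what the springs need, and the pictures.
- **White cap:** I pressed it to its stop at about 15 N, held it about half a second, and it came back up.
- **Last checks:** In the final scene view all three caps are up. The green caps are within 0.2 pixel of where they started, so the box did not shift. The arm was about 125 mm above the caps with no contact force.
- **Black-pair box and bystanders:** The arm never went near the black-pair box. I made no separate final picture check of it or of the other things.
- **Disagreements:** The camera views differed by 2–4 mm on the cap positions, which was well within the caps' size. My first move call was refused because every key has to be given, and nothing moved.

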